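# Draw a bearing spindle out to its oiling mark and hold it

### The arm

A 6-joint arm with a two-finger parallel gripper is mounted at the origin on a cart in front of the work surface, level with it; the furniture and walls round the work are solid. World frame = base frame: x ahead of the robot, y to its left, z up, the work surface at z = 0. Lengths are in m, angles in rad, forces in N, time in s.
With the tool pointing down it reaches from about 0.325 to 0.775 m from the base axis. Payload 9.3 kg.
Tool frame: the origin (TCP) lies on the mounting face of the last link; the fingertips stand 173 mm ahead of it and the grasp point (between the pads) lies 155 mm ahead of it (tcp_to_tips is the distance from the TCP to the fingertips, in m); z points along the fingers, y is the line along which they close (so a half turn about z gives the same grasp; the last joint's range is limited). The gripper opens to 85 mm and grips with 20 to 120 N. Pads are 22 mm wide; open, the fingers measure 114 mm over their backs; the gripper's body (76 mm by 85 mm) begins 54 mm behind the grasp point. The pads swing forward as they close: fully open they stand 13 mm farther back than shut.
Start: joints at [-1.403, 0.259, 0.021, 1.334, 0, 1.418], TCP at [0.173, -0.522, 0.405] pointing down, gripper open.
Joint ranges: [-3.04, 3.04], [-0.91, 1.82], [-1.04, 1.36], [-1.92, 1.95], [-1.52, 1.45], [-3.14, 3.14]. Speed limits (rad/s): [2.22, 2.22, 2.79, 3.14, 3.14, 3.14].

### API

Orientations are given as a rotation vector (axis times angle).
In Python, from rig import * gives the robot as it stands.
- The arm moves only by the tool apply_moves, never from a script. Its argument "rows" is a list of rows, each an object of numbers: "jaw": the closure, from -1 (fully open) to 1 (shut), so that 0 is half open; "x", "y", "z": the shift along the tool's x, y, z in m; "rx", "ry", "rz": the turn, a rotation vector about the tool's x, y, z in degrees. In form: [{"jaw": .., "x": .., "y": .., "z": .., "rx": .., "ry": .., "rz": ..}, ...]. A call has 1 to 8 rows; each row shifts and turns the commanded pose from where the row before left it, along the tool's axes as they then stand; what a row does not reach is not made up. A row lasts 1/10 s, in which the tool goes at most 50 mm and 8.59 degrees, less where a joint would pass 70% of its speed; a pose out of reach is approached as far as the arm can. A call is refused whole if a number of a shift passes 0.05 or a number of a turn 8.59, either way. A call with a gripper value outside its range is refused whole. The fingers move at their own pace and stop on an object; the grip force is fixed at half the most. Time passes only in rows, so rows that do not move let the fingers close. It gives the time, the measured TCP pose, the force, the opening and the grip force at its end, in the units of the state.
- get_state(): the state, without advancing time (a new reading comes with each control period).
- snapshot(name): name is "side" or "top" or "wrist"; returns a dict with "img" (384x512x3 uint8, red, green, blue), "fx", "fy", "cx", "cy" (pixels), "R" (3x3) and "t" (3): a world point X has camera coordinates R X + t. Camera axes: x right, y down, z forward; pixel columns grow to the right and rows downward; lengths in m; the calibration is good to about 2 mm. The wrist camera is an equidistant fisheye: a pixel r from the principal point sees the ray r / f radians off the axis. A picture is of the moment at which its call begins. There is no depth.
- sign_off(): hands the job in; it is judged then, once.
The state is a dict: "time_s": time; "joint_pos": joint angles; "dq": joint speeds; "joint_efforts": joint torques, N m; "eef_pos": TCP position; "eef_rot": TCP orientation; "contact_force": force on the tool from outside, world axes, zero at the start; "torque": the same for the moment, N m; "gripper_width": opening from 0.0 (shut) to 1.0 (fully open); "finger_force": force on a finger pad.
Only numpy, scipy, OpenCV 4.12 (cv2) and the standard library are available. Lean on these libraries where they do the work, as an engineer would, in place of code of your own. Each camera call takes 0.05 s, during which the arm holds its last target. There are 200 camera calls.

### The job

A spindle with a ribbed black handle sits in the green bearing housing, locked by a steel retainer arm with a yellow post. Swing the retainer aside until it is clear of the spindle's collar, then take the spindle by its handle and draw it gently and straight along its leaning bore until the mouth of the bore lies within the red band on the shaft, not past the band. Finish while still holding it there, motionless, so that a colleague can oil the bared shaft; leave the oil syringe, loupe, tape roll and jar where they are.

Things in the scene. Friction and masses are not known exactly. Their poses are not given: they have to be found in the camera images.
- bearing: Green bearing housing, 60 x 60 x 78 mm, on a grey stand (foot 110 x 100 x 10 mm), fixed on a plywood board 250 x 280 x 12 mm. Origin: centre of the bore's mouth in its upper face, 124 mm above the bench. z points out along the bore, which leans 0.35 rad from the vertical towards the housing's -x side; y is level. The yaw varies. Bore 17 mm wide, straight through, 78 mm deep.
- spindle: Loose steel spindle, 0.15-0.3 kg; slides freely in the bore and falls back if let go. Origin: underside of its collar, resting on the mouth at the start; z up the handle. Above: collar 40 mm wide, 6 thick; neck 18 wide to 14 mm; ribbed black handle 22 wide, 14 to 56 mm up (grip 40 mm up). Below: shaft 16 wide, 84 long; red band 40 to 52 mm below the origin, bare steel elsewhere.
- retainer (a joint): Retainer hinge, parallel to the bore; steel arm 8 mm wide, 7.5 to 11.5 mm above the housing's face, over one side of the collar. 0 rad = locked, 1.4 = fully aside, clear beyond 0.6; starts at 0 to 0.15; stays where left (1 N at the post moves it). Opens clockwise seen from above: the free end, first at the housing's -x side, swings to its +y side.
- retainer_post (a point): Point on the axis of the yellow post at the retainer arm's free end, 30 mm above the housing's upper face. The post is round, 10 mm across, parallel to the bore, from 12 to 42 mm above that face.
- retainer_pivot (a point): Point on the retainer's hinge axis, 30 mm above the housing's upper face, 62 mm from retainer_post; in the housing's frame at (24, 15.5, 30) mm. The axis is parallel to the bore.
- syringe: Bystander: clear oiling syringe lying on the bench, 20 x 128 x 12 mm. Origin: middle of its underside.
- loupe: Bystander: stand loupe, black barrel on a clear foot, 43 mm across, 50 mm tall. Origin: centre of its underside.
- tape: Bystander: white splicing tape roll lying flat, 58 mm across, 19 mm tall. Origin: centre of its underside.
- jar: Bystander: small film cement jar with a red cap, 41 mm across, 64 mm tall. Origin: centre of its underside.

How it is judged:
By the outcome, as a careful person would: the job done as asked, in the order asked, and still so for the second after the job is handed in, while the arm keeps its last pose, push and grip.
It also fails if it takes over 48 s, if anything falls off the work surface, if the arm or the gripper's body presses on something with over 40 N, if the wrist force passes 120 N, or if a joint passes its speed limit or range.

## Working session

There is one attempt and no reset: what is moved stays moved. The work goes in short steps, Python scripts to look and compute and a tool call to move; the robot and the scene stay as the last step left them, time stands still between calls to the robot, and variables do not carry over. Pictures are saved under pics/ and viewed, at most 10 in all, crops included, and the job is handed in when it is done.

Besides the shell and the picture viewer there is one more tool, called after "Call:" by a JSON object that holds its "method" and its "body", one argument or row to a line. apply_moves: Moves the arm, as the interface text tells. Its arguments: {"type":"object","properties":{"rows":{"type":"array","items":{"type":"object","properties":{"jaw":{"type":"number"},"x":{"type":"number"},"y":{"type":"number"},"z":{"type":"number"},"rx":{"type":"number"},"ry":{"type":"number"},"rz":{"type":"number"}}}}},"required":["rows"]}

```bash
ls; mkdir -p pics; cat > h.py <<'E'
from rig import *
import numpy as np, cv2
from scipy.spatial.transform import Rotation as Ro
def save(n,f):
    s=snapshot(n); cv2.imwrite('pics/'+f+'.png',s['img'][:,:,::-1]); np.savez('pics/'+f+'.npz',**s); return s
def ray(s,u,v):
    R=np.array(s['R']);t=np.array(s['t'])
    d=np.array([(u-s['cx'])/s['fx'],(v-s['cy'])/s['fy'],1.]); d=R.T@d
    return -R.T@t, d/np.linalg.norm(d)
def proj(s,X):
    c=np.array(s['R'])@np.array(X)+np.array(s['t']); return float(s['fx']*c[0]/c[2]+s['cx']),float(s['fy']*c[1]/c[2]+s['cy'])
def tri(rs):
    A=0;b=0
    for o,d in rs:
        P=np.eye(3)-np.outer(d,d);A=A+P;b=b+P@o
    X=np.linalg.solve(A,b); return X,[float(np.linalg.norm((np.eye(3)-np.outer(d,d))@(X-o))) for o,d in rs]
E
python3 - <<'E'
from h import *
a=save('side','s1');b=save('top','t1')
for s in(a,b): print(s['fx'],s['fy'],s['cx'],s['cy'],-np.array(s['R']).T@s['t'],np.round(np.array(s['R']),3).tolist())
cv2.imwrite('pics/st.png',np.vstack([cv2.resize(x['img'],(400,300))[:,:,::-1] for x in (a,b)]))
print(get_state())
E
```

```text
pics
381.4058498078064 381.4058498078064 249.51642955891424 193.8621412231047 [ 0.0456007  -1.06190231  0.42698695] [[0.824, -0.567, -0.021], [-0.226, -0.295, -0.928], [0.52, 0.77, -0.371]]
444.6306298982745 444.6306298982745 256.009280381532 189.44605616825055 [ 0.36013101 -0.39890027  0.97448824] [[-0.004, -1.0, -0.0], [-0.988, 0.004, -0.157], [0.157, -0.0, -0.988]]
{'time_s': 0.1, 'joint_pos': array([-1.40259333e+00,  2.59121216e-01,  2.08506997e-02,  1.33369496e+00,
        1.35486539e-05,  1.41819484e+00]), 'dq': array([-7.35688812e-05, -1.40740210e-03,  2.80093863e-03,  6.07307862e-04,
        8.54568188e-04,  1.09176537e-03]), 'joint_efforts': array([ 3.18381397e-03, -5.56693769e+01,  3.45069194e+01,  1.17583468e-02,
       -2.05327447e-04,  2.43317959e-05]), 'eef_pos': array([ 0.1734204 , -0.52189717,  0.40413961]), 'eef_rot': array([-3.10011019e+00, -5.01573638e-01, -6.95297337e-06]), 'contact_force': array([-0.37776369, -0.29591367,  0.67248855]), 'torque': array([-0.00451591, -0.03704492,  0.05532321]), 'finger_force': 0.0, 'gripper_width': 0.9963769916342023}
```

View pics/s1.png

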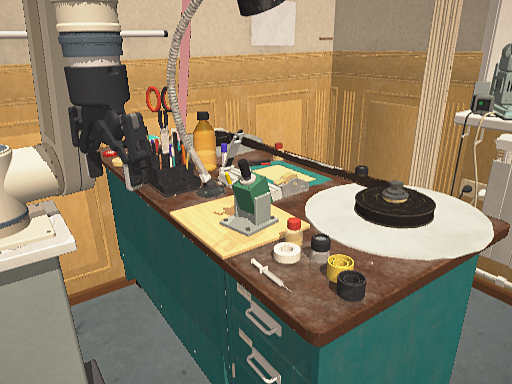

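View pics/t1.png

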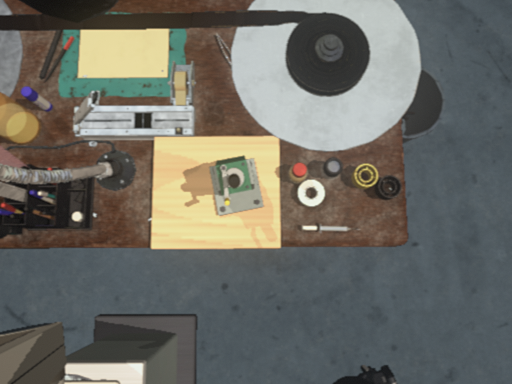

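The side view shows the housing near (255,200) with the yellow post at about (234,177). In the top view the housing is at (236,186), the handle at (237,180) and the post at (227,202). I'll zoom in on both.

```bash
python3 - <<'E'
import cv2,numpy as np
a=cv2.imread('pics/s1.png')[155:240,215:285];b=cv2.imread('pics/t1.png')[145:220,200:270]
f=lambda i,h:cv2.resize(i,None,fx=5.7,fy=5.7,interpolation=cv2.INTER_CUBIC)
A=f(a,0);B=f(b,0);H=max(len(A),len(B))
p=lambda i:cv2.copyMakeBorder(i,0,H-len(i),0,0,cv2.BORDER_CONSTANT)
cv2.imwrite('pics/z1.png',np.hstack([p(A),p(B)]))
E
```

```text
(no output)
```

View pics/z1.png

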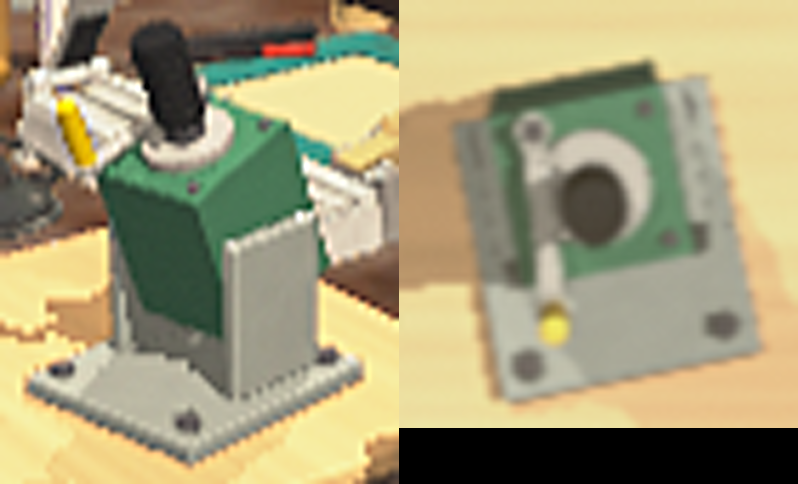

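```bash
python3 - <<'E'
from h import *
S={n:np.load(f'pics/{n}.npz') for n in('s1','t1')}
box={'s1':(215,155,285,240),'t1':(200,145,270,220)}
hb={'s1':(235,155,255,182),'t1':(226,168,246,192)}
P={}
for n,s in S.items():
    im=s['img'];hsv=cv2.cvtColor(im,cv2.COLOR_RGB2HSV).astype(int)
    def blob(m,b):
        k=np.zeros(m.shape,np.uint8);x0,y0,x1,y1=b;k[y0:y1,x0:x1]=m[y0:y1,x0:x1]
        c,l,st,ce=cv2.connectedComponentsWithStats(k);i=1+np.argmax(st[1:,4])
        ys,xs=np.nonzero(l==i);p=np.c_[xs,ys].astype(float)
        r=cv2.minAreaRect(p.astype(np.float32));mu=p.mean(0);w,V=np.linalg.eigh(np.cov(p.T));d=V[:,1]*np.sign(V[1,1])
        q=(p-mu)@d;return mu,d,q.min()-.5,q.max()+.5,r[1],len(p)
    y=blob((hsv[...,0]>=24)&(hsv[...,0]<=32)&(hsv[...,1]>170)&(hsv[...,2]>150),(box[n][0],box[n][1],box[n][2]-30,box[n][3]) if n=='s1' else (215,190,235,212))
    k=blob((hsv[...,2]<70),hb[n])
    for nm,q in(('post',y),('handle',k)): print(n,nm,np.round(q[0],1),np.round(q[1],2),np.round(q[2:4],1),np.round(q[4],1),q[5])
    P[n]=dict(post=y[0],handle=k[0],htop=k[0]+k[1]*k[2] if n=='s1' else k[0]+k[1]*(k[3]-5.9),hbot=k[0]+k[1]*k[3])
for nm in('post','handle','htop'):
    print(nm,tri([ray(S[n],*P[n][nm]) for n in S]))
E
```

```text
s1 post [228.2 177.7] [0.42 0.91] [-6.1  6.1] [11.2  2.2] 23
s1 handle [244.7 168. ] [0.19 0.98] [-10.1  11.9] [16.2 19.2] 195Traceback (most recent call last):
  File "<stdin>", line 14, in <module>
  File "<stdin>", line 10, in blob
    return _wrapfunc(a, 'argmax', axis=axis, out=out, **kwds)
    return bound(*args, **kwds)
ValueError: attempt to get argmax of an empty sequence
```

```bash
python3 - <<'E'
from h import *
a,b=[np.load(f'pics/{n}.npz') for n in('s1','t1')]
Z=lambda u,v,o:(u/5.7+o[0]-.4,v/5.7+o[1]-.4)
s=lambda u,v:ray(a,*Z(u,v,(215,155)));t=lambda u,v:ray(b,*Z(u-399,v,(200,145)))
pt,_=tri([s(66,105),t(553,328)]);print('posttop',tri([s(66,105),t(553,328)]))
ht,_=tri([s(158,32),t(594,213)]);print('handletop',tri([s(158,32),t(594,213)]))
print('collar',tri([s(187,140),t(601,188)]))
print('pivot(z~.13?)',[ (lambda o,d:o+d*(z-o[2])/d[2])(*t(533,130)) for z in(.12,.14)])
# model: yaw fit using mouth M, handle top at 56mm, post top at 42mm
from scipy.optimize import least_squares
def T(p):
    x,y,yaw,q=p;R=(Ro.from_euler('z',yaw)*Ro.from_euler('y',-.35)).as_matrix();M=np.array([x,y,.124])
    # locked arm direction: fit q
    pv=np.array([24,15.5,0]); e=lambda h:M+R@((pv+62*np.array([-np.cos(q),np.sin(q),0])+[0,0,h])/1000)
    return R,M,M+R@[0,0,.056],e(42),M+R@(np.array([24,15.5,12])/1000),M+R@[0,0,.006]
def res(p):
    R,M,h,po,pv,c=T(p);r=[]
    for cam,o,X,uv in((a,(215,155),h,(158,32)),(b,(200+0,145),h,(594-399,213)),(a,(215,155),po,(66,105)),(b,(200,145),po,(553-399,328)),(b,(200,145),pv,(533-399,130)),(a,(215,155),c,(187,140)),(b,(200,145),c,(601-399,186))):
        r+=list(np.array(proj(cam,X))-Z(*uv,o))
    return r
f=least_squares(res,[.42,-.35,.19,.05]);print(f.x,np.round(f.fun,1));np.save('fit.npy',f.x)
print(np.round(T(f.x)[2:4],4))
E
```

```text
posttop (array([ 0.46775701, -0.34395069,  0.1479322 ]), [0.000360514447370789, 0.00036051444737078173])
handletop (array([ 0.50200095, -0.35911538,  0.17553613]), [0.0005457277888807583, 0.0005457277888807465])
collar (array([ 0.51769989, -0.35803727,  0.12621947]), [0.001352077800251848, 0.001352077800251744])
pivot(z~.13?) [array([ 0.54044242, -0.3349547 ,  0.12      ]), array([ 0.53622209, -0.3364514 ,  0.14      ])]
[ 0.52020789 -0.35652701  0.1867036   0.09680816] [-0.3 -0.3  0.7 -0.   0.1 -1.   0.2  0.3  0.6  0.   0.4 -1.6 -1.   0.4]
[[ 0.5013 -0.3601  0.1766]
 [ 0.4673 -0.3447  0.1505]]
```

```bash
cat >> h.py <<'E'
from scipy.linalg import logm,expm
def house(p=None):
    p=np.load('fit.npy') if p is None else p
    R=(Ro.from_euler('z',p[2])*Ro.from_euler('y',-.35)).as_matrix()
    return R,np.array([p[0],p[1],.124])
def mat(R,t): T=np.eye(4);T[:3,:3]=R;T[:3,3]=t;return T
def goal(h,d,rz=0,p=None):
    "tool pose: point d ahead of TCP at housing point h (mm); tool x=+y_h,y=+x_h,z=-bore, turned rz deg about tool z"
    R,M=house(p); Rt=R@np.array([[0,1,0],[1,0,0],[0,0,-1.]])@Ro.from_euler('z',rz,degrees=True).as_matrix()
    return mat(Rt,M+R@(np.array(h)/1e3)-Rt@[0,0,d])
def cur(): s=get_state();return mat(Ro.from_rotvec(s['eef_rot']).as_matrix(),s['eef_pos'])
def plan(G,n,C=None):
    C=cur() if C is None else C; L=np.real(logm(np.linalg.inv(C)@G))/n;D=expm(L)
    print('row x%d'%n,np.round(D[:3,3],4),np.round(Ro.from_matrix(D[:3,:3]).as_rotvec(degrees=True),2))
    T=C;pth=[]
    for i in range(n): T=T@D;pth.append(T[:3,3]+T[:3,:3]@[0,0,.173])
    return np.array(pth)
E
python3 - <<'E'
from h import *
G=goal((-40,-2,80),.173);print(G.round(3));print(plan(G,14).round(3))
E
```

```text
[[-0.186  0.923  0.337  0.398]
 [ 0.983  0.174  0.064 -0.382]
 [ 0.     0.343 -0.939  0.348]
 [ 0.     0.     0.     1.   ]]
row x14 [0.0184 0.0078 0.0062] [-1.18  1.02 -5.82]
[[ 0.197 -0.525  0.225]
 [ 0.222 -0.527  0.22 ]
 [ 0.247 -0.526  0.215]
 [ 0.271 -0.522  0.21 ]
 [ 0.295 -0.516  0.206]
 [ 0.319 -0.508  0.203]
 [ 0.341 -0.498  0.2  ]
 [ 0.363 -0.485  0.197]
 [ 0.383 -0.47   0.195]
 [ 0.401 -0.453  0.193]
 [ 0.418 -0.435  0.191]
 [ 0.433 -0.415  0.189]
 [ 0.446 -0.393  0.187]
 [ 0.457 -0.371  0.185]]
```

Call:
{"method": "apply_moves", "body": {
  "rows": [
    {"jaw": 1,"x": 0.0184,"y": 0.0078,"z": 0.0062,"rx": -1.18,"ry": 1.02,"rz": -5.82},
    {"jaw": 1,"x": 0.0184,"y": 0.0078,"z": 0.0062,"rx": -1.18,"ry": 1.02,"rz": -5.82},
    {"jaw": 1,"x": 0.0184,"y": 0.0078,"z": 0.0062,"rx": -1.18,"ry": 1.02,"rz": -5.82},
    {"jaw": 1,"x": 0.0184,"y": 0.0078,"z": 0.0062,"rx": -1.18,"ry": 1.02,"rz": -5.82},
    {"jaw": 1,"x": 0.0184,"y": 0.0078,"z": 0.0062,"rx": -1.18,"ry": 1.02,"rz": -5.82},
    {"jaw": 1,"x": 0.0184,"y": 0.0078,"z": 0.0062,"rx": -1.18,"ry": 1.02,"rz": -5.82},
    {"jaw": 1,"x": 0.0184,"y": 0.0078,"z": 0.0062,"rx": -1.18,"ry": 1.02,"rz": -5.82}
  ]
}}

```text
time_s: 0.8
eef_pos: [0.3106, -0.492, 0.3696]
eef_rot: [2.617, 1.495, 0.217]
contact_force: [0.4, -0.3, 1.0]
gripper_width: -0.002
finger_force: 0.0
```

Call:
{"method": "apply_moves", "body": {
  "rows": [
    {"jaw": 1,"x": 0.0184,"y": 0.0078,"z": 0.0062,"rx": -1.18,"ry": 1.02,"rz": -5.82},
    {"jaw": 1,"x": 0.0184,"y": 0.0078,"z": 0.0062,"rx": -1.18,"ry": 1.02,"rz": -5.82},
    {"jaw": 1,"x": 0.0184,"y": 0.0078,"z": 0.0062,"rx": -1.18,"ry": 1.02,"rz": -5.82},
    {"jaw": 1,"x": 0.0184,"y": 0.0078,"z": 0.0062,"rx": -1.18,"ry": 1.02,"rz": -5.82},
    {"jaw": 1,"x": 0.0184,"y": 0.0078,"z": 0.0062,"rx": -1.18,"ry": 1.02,"rz": -5.82},
    {"jaw": 1,"x": 0.0184,"y": 0.0078,"z": 0.0062,"rx": -1.18,"ry": 1.02,"rz": -5.82},
    {"jaw": 1,"x": 0.0184,"y": 0.0078,"z": 0.0062,"rx": -1.18,"ry": 1.02,"rz": -5.82},
    {"jaw": 1}
  ]
}}

```text
schema error: expected keys jaw, x, y, z, rx, ry, rz
```

```bash
python3 - <<'E'
from h import *
s=get_state();print(s['joint_pos'].round(2),s['gripper_width'],s['contact_force'].round(1))
plan(goal((-40,-2,80),.173),1);plan(goal((-40,-2,20),.173),4)
w=save('wrist','w1');print(w['fx'],w['cx'],w['cy']);cv2.imwrite('pics/w1b.png',cv2.resize(w['img'][:,:,::-1],(760,570)))
E
```

```text
[-1.19  0.28 -0.04  1.15  0.16  0.93] -0.001669985119142553 [ 0.4 -0.3  1. ]
row x1 [0.1379 0.0147 0.0337] [ -8.23   7.17 -40.44]
row x4 [0.034  0.0134 0.0253] [ -2.06   1.79 -10.11]
297.3186396354542 253.30697454702138 191.9479341580225
```

View pics/w1b.png

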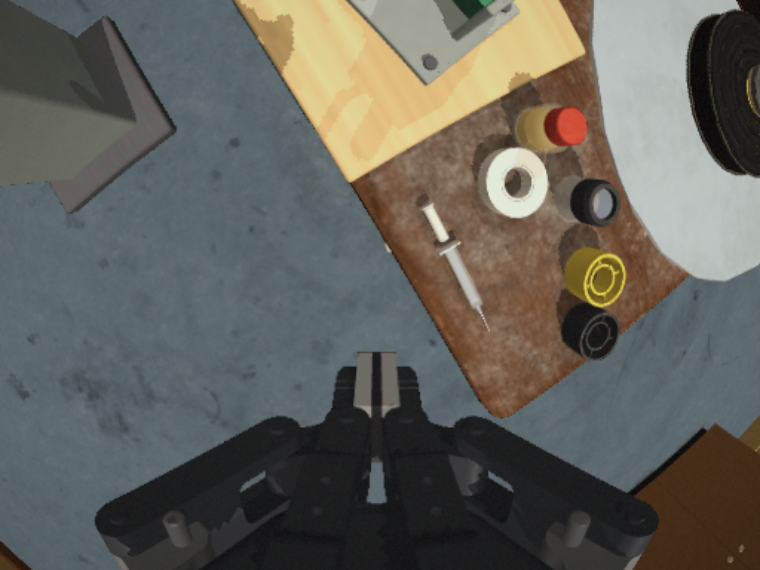

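The wrist view is from halfway, because the second call was refused for missing keys. The housing is at the top edge, around (450,20). I'll continue the same path.

Call:
{"method": "apply_moves", "body": {
  "rows": [
    {"jaw": 1,"x": 0.0184,"y": 0.0078,"z": 0.0062,"rx": -1.18,"ry": 1.02,"rz": -5.82},
    {"jaw": 1,"x": 0.0184,"y": 0.0078,"z": 0.0062,"rx": -1.18,"ry": 1.02,"rz": -5.82},
    {"jaw": 1,"x": 0.0184,"y": 0.0078,"z": 0.0062,"rx": -1.18,"ry": 1.02,"rz": -5.82},
    {"jaw": 1,"x": 0.0184,"y": 0.0078,"z": 0.0062,"rx": -1.18,"ry": 1.02,"rz": -5.82},
    {"jaw": 1,"x": 0.0184,"y": 0.0078,"z": 0.0062,"rx": -1.18,"ry": 1.02,"rz": -5.82},
    {"jaw": 1,"x": 0.0184,"y": 0.0078,"z": 0.0062,"rx": -1.18,"ry": 1.02,"rz": -5.82},
    {"jaw": 1,"x": 0.0184,"y": 0.0078,"z": 0.0062,"rx": -1.18,"ry": 1.02,"rz": -5.82},
    {"jaw": 1,"x": 0,"y": 0,"z": 0,"rx": 0,"ry": 0,"rz": 0}
  ]
}}

```text
time_s: 1.65
eef_pos: [0.3991, -0.3798, 0.3475]
eef_rot: [1.841, 2.231, 0.393]
contact_force: [-0.1, -0.7, 0.1]
gripper_width: 0.002
finger_force: 0.0
```

```bash
python3 - <<'E'
from h import *
s=get_state();print(s['joint_pos'].round(2),s['gripper_width'],s['contact_force'].round(1))
plan(goal((-40,-2,80),.173),1);plan(goal((-40,-2,20),.173),4)
w=save('wrist','w2');print(cur()[:3,:3].T@(-np.array(w['R']).T@w['t']-s['eef_pos']));cv2.imwrite('pics/w2b.png',cv2.resize(w['img'][:,:,::-1],(760,570)))
E
```

```text
[-0.98  0.23 -0.19  1.01  0.32  0.42] 0.001978881000825015 [-0.1 -0.7  0.1]
row x1 [-0.0016 -0.0008 -0.0008] [-0.04 -0.05  0.25]
row x4 [-0.0004 -0.0002  0.0148] [-0.01 -0.01  0.06]
[ 0.08376532 -0.00067252  0.03031781]
```

View pics/w2b.png

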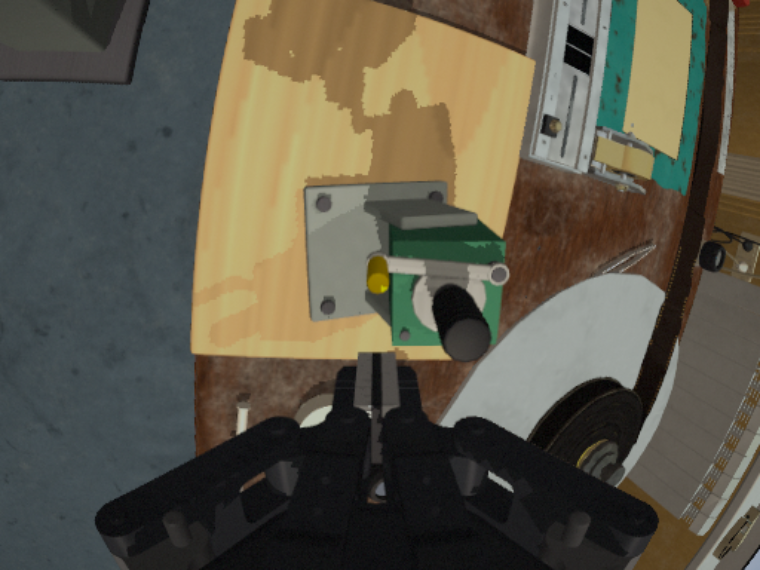

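The wrist view shows the post top at about (378,287), the handle's end face at (466,340), the pivot at (499,274), and the closed fingertips at (377,360), in 760-wide pixels.

```bash
cat >> h.py <<'E'
def wray(s,u,v):
    R=np.array(s['R']);t=np.array(s['t']);p=np.array([u-s['cx'],v-s['cy']]);r=np.linalg.norm(p);th=r/s['fx']
    d=np.r_[np.sin(th)*p/r,np.cos(th)];return -R.T@t,R.T@d
E
python3 - <<'E'
from h import *
a,b,w=[np.load(f'pics/{n}.npz') for n in('s1','t1','w2')]
Z=lambda u,v,o:(u/5.7+o[0]-.4,v/5.7+o[1]-.4)
s=lambda u,v:ray(a,*Z(u,v,(215,155)));t=lambda u,v:ray(b,*Z(u-399,v,(200,145)));W=lambda u,v:wray(w,u/1.4844,v/1.4844)
R,M=house();H=lambda X:(R.T@(X-M)*1e3).round(1)
for n,q in dict(posttop=[s(66,105),t(553,328),W(378,287)],handletop=[s(158,32),t(594,213),W(466,340)],pivot=[t(533,130),W(499,274)]).items():
    X,e=tri(q);print(n,X.round(4),H(X),np.round(e,4))
E
```

```text
posttop [ 0.4672 -0.3449  0.1485] [-38.5  21.3  40.1] [0.0004 0.001  0.0009]
handletop [ 0.5016 -0.359   0.1749] [-0.1  1.  54.2] [0.0012 0.0002 0.0011]
pivot [ 0.5362 -0.3364  0.1406] [24.  16.9  9. ] [0.0002 0.0002]
```

Call:
{"method": "apply_moves", "body": {
  "rows": [
    {"jaw": 1,"x": -0.0004,"y": 0,"z": 0.0148,"rx": 0,"ry": 0,"rz": 0},
    {"jaw": 1,"x": -0.0004,"y": 0,"z": 0.0148,"rx": 0,"ry": 0,"rz": 0},
    {"jaw": 1,"x": 0,"y": 0,"z": 0.0148,"rx": 0,"ry": 0,"rz": 0},
    {"jaw": 1,"x": 0,"y": 0,"z": 0.0148,"rx": 0,"ry": 0,"rz": 0},
    {"jaw": 1,"x": 0.003,"y": 0,"z": 0,"rx": 0,"ry": 0,"rz": 0},
    {"jaw": 1,"x": 0.003,"y": 0,"z": 0,"rx": 0,"ry": 0,"rz": 0},
    {"jaw": 1,"x": 0,"y": 0,"z": 0,"rx": 0,"ry": 0,"rz": 0}
  ]
}}

```text
time_s: 2.4
eef_pos: [0.4175, -0.373, 0.2932]
eef_rot: [1.844, 2.226, 0.39]
contact_force: [0.8, 0.0, 0.3]
gripper_width: -0.001
finger_force: 0.0
```

```bash
python3 - <<'E'
from h import *
R,M=house();C=cur();s=get_state();tip=C[:3,3]+C[:3,:3]@[0,0,.173];h=R.T@(tip-M)*1e3;print('tip',h.round(1),s['contact_force'].round(1))
pv=np.array([24,16,h[2]])
for n,f in((1,5),(12,60)):
    th=np.radians(f);d=h-pv;c=pv+np.array([np.cos(th)*d[0]+np.sin(th)*d[1],-np.sin(th)*d[0]+np.cos(th)*d[1],0])
    print(c.round(1));plan(goal(c,.173,f),n)
E
```

```text
tip [-39.7   2.5  21.6] [0.8 0.  0.3]
[-40.6   8.1  21.6]
row x1 [ 0.0052 -0.001  -0.    ] [-0.02  0.15  5.05]
[-19.6  64.4  21.6]
row x12 [ 0.0056 -0.0009 -0.    ] [0.   0.01 5.  ]
```

Call:
{"method": "apply_moves", "body": {
  "rows": [
    {"jaw": 1,"x": 0.0056,"y": -0.0009,"z": 0,"rx": 0,"ry": 0,"rz": 5},
    {"jaw": 1,"x": 0.0056,"y": -0.0009,"z": 0,"rx": 0,"ry": 0,"rz": 5},
    {"jaw": 1,"x": 0.0056,"y": -0.0009,"z": 0,"rx": 0,"ry": 0,"rz": 5},
    {"jaw": 1,"x": 0.0056,"y": -0.0009,"z": 0,"rx": 0,"ry": 0,"rz": 5}
  ]
}}

```text
time_s: 2.8
eef_pos: [0.4127, -0.351, 0.2931]
eef_rot: [2.238, 1.895, 0.448]
contact_force: [-1.4, -0.4, -0.6]
gripper_width: -0.003
finger_force: 0.4
```

Call:
{"method": "apply_moves", "body": {
  "rows": [
    {"jaw": 1,"x": 0.0056,"y": -0.0009,"z": 0,"rx": 0,"ry": 0,"rz": 5},
    {"jaw": 1,"x": 0.0056,"y": -0.0009,"z": 0,"rx": 0,"ry": 0,"rz": 5},
    {"jaw": 1,"x": 0.0056,"y": -0.0009,"z": 0,"rx": 0,"ry": 0,"rz": 5},
    {"jaw": 1,"x": 0.0056,"y": -0.0009,"z": 0,"rx": 0,"ry": 0,"rz": 5},
    {"jaw": 1,"x": 0.0056,"y": -0.0009,"z": 0,"rx": 0,"ry": 0,"rz": 5},
    {"jaw": 1,"x": 0.0056,"y": -0.0009,"z": 0,"rx": 0,"ry": 0,"rz": 5},
    {"jaw": 1,"x": 0.0056,"y": -0.0009,"z": 0,"rx": 0,"ry": 0,"rz": 5},
    {"jaw": 1,"x": 0.0056,"y": -0.0009,"z": 0,"rx": 0,"ry": 0,"rz": 5}
  ]
}}

```text
time_s: 3.6
eef_pos: [0.425, -0.3087, 0.3002]
eef_rot: [2.847, 1.051, 0.528]
contact_force: [-0.4, -0.3, -0.9]
gripper_width: 0.001
finger_force: 0.4
```

```bash
python3 - <<'E'
from h import *
R,M=house();C=cur();s=get_state();tip=C[:3,3]+C[:3,:3]@[0,0,.173];h=R.T@(tip-M)*1e3;print('tip',h.round(1),s['contact_force'].round(1),s['joint_pos'].round(2))
w=save('wrist','w3');cv2.imwrite('pics/w3b.png',w['img'][:,:,::-1])
E
```

```text
tip [-19.2  64.1  21.6] [-0.4 -0.3 -0.9] [-0.86  0.2  -0.35  0.83  0.3   1.6 ]
```

View pics/w3b.png

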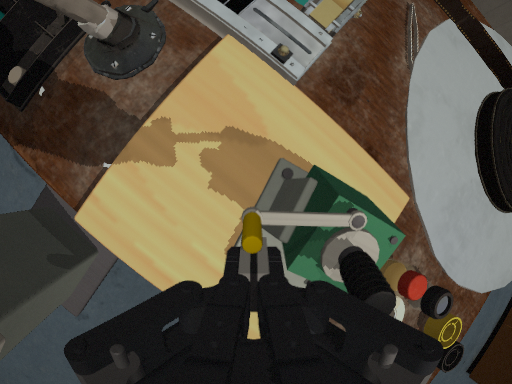

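The arm has swung about 60° and now runs from (357,219) to (250,217), clear of the collar, which tops out at about row 232. Next I back off and rise.

Call:
{"method": "apply_moves", "body": {
  "rows": [
    {"jaw": 1,"x": -0.008,"y": 0,"z": 0,"rx": 0,"ry": 0,"rz": 0},
    {"jaw": 1,"x": 0,"y": 0,"z": -0.02,"rx": 0,"ry": 0,"rz": 0},
    {"jaw": 1,"x": 0,"y": 0,"z": -0.03,"rx": 0,"ry": 0,"rz": 0},
    {"jaw": 1,"x": 0,"y": 0,"z": -0.03,"rx": 0,"ry": 0,"rz": 0},
    {"jaw": 1,"x": 0,"y": 0,"z": 0,"rx": 0,"ry": 0,"rz": 0}
  ]
}}

```text
time_s: 4.15
eef_pos: [0.3918, -0.32, 0.3758]
eef_rot: [2.838, 1.058, 0.529]
contact_force: [0.0, -0.5, 0.0]
gripper_width: -0.001
finger_force: 0.0
```

```bash
python3 - <<'E'
from h import *
R,M=house();p=plan(goal((0,.5,100),.155),8);print(((p-M)@R*1e3).round(0)); w=save('wrist','w4')
E
```

```text
row x8 [-0.0046  0.0071  0.0028] [ 0.04  0.04 -7.47]
[[-26.  50. 102.]
 [-25.  42.  99.]
 [-23.  34.  96.]
 [-20.  26.  93.]
 [-17.  19.  90.]
 [-12.  12.  88.]
 [ -6.   6.  85.]
 [ -0.   1.  82.]]
```

Call:
{"method": "apply_moves", "body": {
  "rows": [
    {"jaw": 1,"x": -0.0046,"y": 0.0071,"z": 0.0028,"rx": 0,"ry": 0,"rz": -7.47},
    {"jaw": 1,"x": -0.0046,"y": 0.0071,"z": 0.0028,"rx": 0,"ry": 0,"rz": -7.47},
    {"jaw": 0,"x": -0.0046,"y": 0.0071,"z": 0.0028,"rx": 0,"ry": 0,"rz": -7.47},
    {"jaw": -1,"x": -0.0046,"y": 0.0071,"z": 0.0028,"rx": 0,"ry": 0,"rz": -7.47},
    {"jaw": -1,"x": -0.0046,"y": 0.0071,"z": 0.0028,"rx": 0,"ry": 0,"rz": -7.47},
    {"jaw": -1,"x": -0.0046,"y": 0.0071,"z": 0.0028,"rx": 0,"ry": 0,"rz": -7.47},
    {"jaw": -1,"x": -0.0046,"y": 0.0071,"z": 0.0028,"rx": 0,"ry": 0,"rz": -7.47},
    {"jaw": -1,"x": -0.0046,"y": 0.0071,"z": 0.0028,"rx": 0,"ry": 0,"rz": -7.47}
  ]
}}

```text
time_s: 5.0
eef_pos: [0.4348, -0.3718, 0.3585]
eef_rot: [1.842, 2.23, 0.391]
contact_force: [0.4, -0.3, -1.1]
gripper_width: 0.989
finger_force: 0.0
```

Call:
{"method": "apply_moves", "body": {
  "rows": [
    {"jaw": -1,"x": 0,"y": 0,"z": 0,"rx": 0,"ry": 0,"rz": 0},
    {"jaw": -1,"x": 0,"y": 0,"z": 0,"rx": 0,"ry": 0,"rz": 0}
  ]
}}

```text
time_s: 5.2
eef_pos: [0.4345, -0.3713, 0.3589]
eef_rot: [1.853, 2.222, 0.393]
contact_force: [-0.0, -0.2, 0.6]
gripper_width: 0.998
finger_force: 0.0
```

```bash
python3 - <<'E'
from h import *
R,M=house();plan(goal((0,.5,100),.155),1);p=plan(goal((0,.5,40),.155),5)
s=get_state();print(s['gripper_width'],s['joint_pos'].round(2))
w=save('wrist','w5');cv2.imwrite('pics/w5b.png',cv2.resize(w['img'][:,:,::-1],(760,570)))
for h in((0,0,56),(0,0,14)):
    X=M+R@(np.array(h)/1e3);c=np.array(w['R'])@X+w['t'];th=np.arctan2(np.hypot(*c[:2]),c[2]);print(h,(np.array([w['cx'],w['cy']])+w['fx']*th*c[:2]/np.hypot(*c[:2]))*1.4844)
E
```

```text
row x1 [-0.0009  0.0011 -0.0046] [-0.08  0.02 -0.35]
row x5 [-0.0002  0.0002  0.0111] [-0.02  0.   -0.07]
0.998371974972828 [-0.92  0.25 -0.13  1.03  0.31  0.5 ]
(0, 0, 56) [380.27932873 350.57895379]
(0, 0, 14) [379.58031867 312.23032803]
```

View pics/w5b.png

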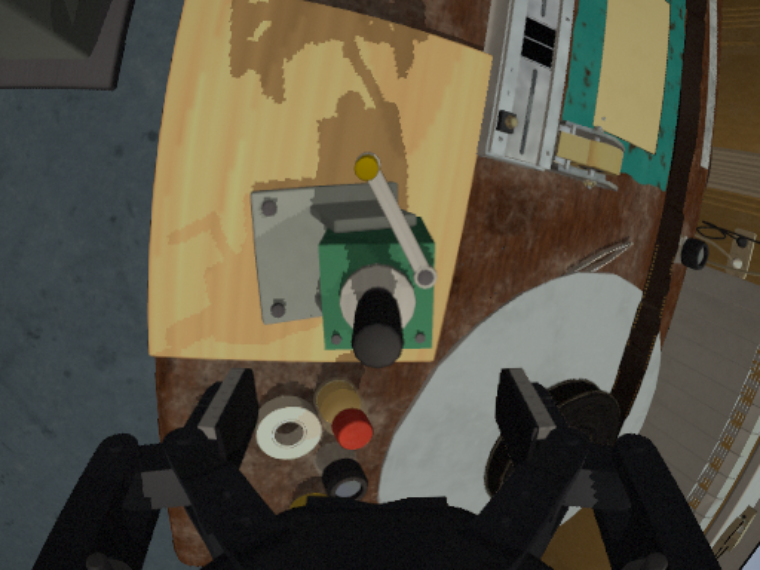

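The wrist view shows the handle end at (378,343), centred between the open jaws, with the retainer well aside and its post at (368,167). I'll descend and close.

Call:
{"method": "apply_moves", "body": {
  "rows": [
    {"jaw": -1,"x": 0,"y": 0.001,"z": 0.011,"rx": 0,"ry": 0,"rz": -0.35},
    {"jaw": -1,"x": 0,"y": 0,"z": 0.011,"rx": 0,"ry": 0,"rz": 0},
    {"jaw": -1,"x": 0,"y": 0,"z": 0.011,"rx": 0,"ry": 0,"rz": 0},
    {"jaw": -1,"x": 0,"y": 0,"z": 0.011,"rx": 0,"ry": 0,"rz": 0},
    {"jaw": -1,"x": 0,"y": 0,"z": 0.011,"rx": 0,"ry": 0,"rz": 0},
    {"jaw": -1,"x": 0,"y": 0,"z": 0,"rx": 0,"ry": 0,"rz": 0},
    {"jaw": -1,"x": 0,"y": 0,"z": 0,"rx": 0,"ry": 0,"rz": 0}
  ]
}}

```text
time_s: 5.95
eef_pos: [0.4543, -0.3677, 0.3083]
eef_rot: [1.842, 2.23, 0.391]
contact_force: [1.3, -0.2, 0.1]
gripper_width: 0.999
finger_force: 0.0
```

```bash
python3 - <<'E'
from h import *
plan(goal((0,.5,40),.155),1);s=get_state();print(s['contact_force'].round(1),s['torque'].round(2))
E
```

```text
row x1 [-0.0008 -0.0004  0.001 ] [-0.05  0.06  0.19]
[ 1.3 -0.2  0.1] [-0.05  0.34  0.01]
```

Call:
{"method": "apply_moves", "body": {
  "rows": [
    {"jaw": 0.3,"x": 0,"y": 0,"z": 0,"rx": 0,"ry": 0,"rz": 0},
    {"jaw": 0.3,"x": 0,"y": 0,"z": 0,"rx": 0,"ry": 0,"rz": 0},
    {"jaw": 1,"x": 0,"y": 0,"z": 0,"rx": 0,"ry": 0,"rz": 0},
    {"jaw": 1,"x": 0,"y": 0,"z": 0,"rx": 0,"ry": 0,"rz": 0},
    {"jaw": 1,"x": 0,"y": 0,"z": 0,"rx": 0,"ry": 0,"rz": 0},
    {"jaw": 1,"x": 0,"y": 0,"z": 0,"rx": 0,"ry": 0,"rz": 0}
  ]
}}

```text
time_s: 6.55
eef_pos: [0.454, -0.3678, 0.3088]
eef_rot: [1.842, 2.229, 0.39]
contact_force: [-3.9, -0.9, 3.7]
gripper_width: 0.243
finger_force: 58.5
```

```bash
python3 - <<'E'
from h import *
C=cur();s=get_state();np.save('g0.npy',C);print((C[:3,:3].T@s['contact_force']).round(1),(C[:3,:3].T@s['torque']).round(2),s['gripper_width']*85)
E
```

```text
[-0.1 -2.5 -4.9] [ 0.99  0.07 -0.03] 20.64884444316874
```

Call:
{"method": "apply_moves", "body": {
  "rows": [
    {"jaw": 1,"x": 0,"y": -0.0003,"z": -0.001,"rx": 0,"ry": 0,"rz": 0},
    {"jaw": 1,"x": 0,"y": 0,"z": -0.001,"rx": 0,"ry": 0,"rz": 0},
    {"jaw": 1,"x": 0,"y": 0,"z": -0.001,"rx": 0,"ry": 0,"rz": 0},
    {"jaw": 1,"x": 0,"y": 0,"z": -0.001,"rx": 0,"ry": 0,"rz": 0},
    {"jaw": 1,"x": 0,"y": 0,"z": -0.001,"rx": 0,"ry": 0,"rz": 0},
    {"jaw": 1,"x": 0,"y": 0,"z": -0.001,"rx": 0,"ry": 0,"rz": 0},
    {"jaw": 1,"x": 0,"y": 0,"z": -0.001,"rx": 0,"ry": 0,"rz": 0},
    {"jaw": 1,"x": 0,"y": 0,"z": 0,"rx": 0,"ry": 0,"rz": 0}
  ]
}}

```text
time_s: 7.35
eef_pos: [0.4515, -0.3682, 0.3151]
eef_rot: [1.842, 2.229, 0.391]
contact_force: [-0.7, -0.2, -2.1]
gripper_width: 0.241
finger_force: 58.6
```

```bash
cat > chk.py <<'E'
from h import *
C=cur();s=get_state();g=np.load('g0.npy');R,M=house();D=R.T@(C[:3,3]-g[:3,3])*1e3
print('F',(C[:3,:3].T@s['contact_force']).round(1),'T',(C[:3,:3].T@s['torque']).round(2),'move mm',D.round(2),'rot',Ro.from_matrix(g[:3,:3].T@C[:3,:3]).as_rotvec(degrees=True).round(2),s['gripper_width'],s['finger_force'])
E
python3 chk.py
```

```text
F [-0.  -1.4  1.8] T [ 0.68 -0.02 -0.03] move mm [-0.15  0.07  6.81] rot [-0.02  0.02 -0.01] 0.24110664617665076 58.62872779369354
```

Call:
{"method": "apply_moves", "body": {
  "rows": [
    {"jaw": 1,"x": 0,"y": -0.0002,"z": -0.002,"rx": 0,"ry": 0,"rz": 0},
    {"jaw": 1,"x": 0,"y": 0,"z": -0.002,"rx": 0,"ry": 0,"rz": 0},
    {"jaw": 1,"x": 0,"y": 0,"z": -0.002,"rx": 0,"ry": 0,"rz": 0},
    {"jaw": 1,"x": 0,"y": 0,"z": -0.002,"rx": 0,"ry": 0,"rz": 0},
    {"jaw": 1,"x": 0,"y": 0,"z": -0.002,"rx": 0,"ry": 0,"rz": 0},
    {"jaw": 1,"x": 0,"y": 0,"z": -0.002,"rx": 0,"ry": 0,"rz": 0},
    {"jaw": 1,"x": 0,"y": 0,"z": -0.002,"rx": 0,"ry": 0,"rz": 0},
    {"jaw": 1,"x": 0,"y": 0,"z": -0.002,"rx": 0,"ry": 0,"rz": 0}
  ]
}}

```text
time_s: 8.15
eef_pos: [0.446, -0.3693, 0.3302]
eef_rot: [1.841, 2.229, 0.391]
contact_force: [-1.3, -0.7, -1.4]
gripper_width: 0.242
finger_force: 58.6
```

```bash
python3 chk.py
```

```text
F [-0.5 -1.8  0.8] T [ 0.5  -0.04 -0.05] move mm [-0.31  0.06 22.87] rot [-0.03  0.03 -0.01] 0.2421483051302116 58.64263415336609
```

Call:
{"method": "apply_moves", "body": {
  "rows": [
    {"jaw": 1,"x": 0,"y": -0.0003,"z": -0.002,"rx": 0,"ry": 0,"rz": 0},
    {"jaw": 1,"x": 0,"y": 0,"z": -0.002,"rx": 0,"ry": 0,"rz": 0},
    {"jaw": 1,"x": 0,"y": 0,"z": -0.002,"rx": 0,"ry": 0,"rz": 0},
    {"jaw": 1,"x": 0,"y": 0,"z": -0.002,"rx": 0,"ry": 0,"rz": 0},
    {"jaw": 1,"x": 0,"y": 0,"z": -0.002,"rx": 0,"ry": 0,"rz": 0},
    {"jaw": 1,"x": 0,"y": 0,"z": -0.002,"rx": 0,"ry": 0,"rz": 0},
    {"jaw": 1,"x": 0,"y": 0,"z": -0.002,"rx": 0,"ry": 0,"rz": 0},
    {"jaw": 1,"x": 0,"y": 0,"z": -0.002,"rx": 0,"ry": 0,"rz": 0}
  ]
}}

```text
time_s: 8.95
eef_pos: [0.4403, -0.3703, 0.3451]
eef_rot: [1.842, 2.229, 0.391]
contact_force: [-0.1, 0.5, -2.7]
gripper_width: 0.239
finger_force: 58.6
```

Call:
{"method": "apply_moves", "body": {
  "rows": [
    {"jaw": 1,"x": 0,"y": 0,"z": -0.002,"rx": 0,"ry": 0,"rz": 0},
    {"jaw": 1,"x": 0,"y": 0,"z": -0.002,"rx": 0,"ry": 0,"rz": 0},
    {"jaw": 1,"x": 0,"y": 0,"z": 0,"rx": 0,"ry": 0,"rz": 0}
  ]
}}

```text
time_s: 9.25
eef_pos: [0.4389, -0.3706, 0.349]
eef_rot: [1.841, 2.229, 0.391]
contact_force: [-0.1, -0.0, -1.8]
gripper_width: 0.238
finger_force: 58.6
```

```bash
python3 chk.py; python3 - <<'E'
from h import *
a=save('side','s6');w=save('wrist','w6')
R,M=house()
for k in(0,-6,20,46): print(k,np.round(proj(a,M+R@[0,0,k/1e3]),1))
A=cv2.resize(a['img'][140:215,205:275],None,fx=7,fy=7,interpolation=cv2.INTER_CUBIC)
B=cv2.resize(w['img'][130:250,190:320],None,fx=2.3,fy=4.375,interpolation=cv2.INTER_CUBIC)
cv2.imwrite('pics/z6.png',np.hstack([A,B])[:,:,::-1])
E
```

```text
F [-0.  -0.7  1.6] T [ 0.51 -0.01  0.01] move mm [-0.57  0.08 42.99] rot [-0.03  0.01 -0.02] 0.23783773815107806 58.64574730396271
0 [248.5 179.6]
-6 [249.2 181.6]
20 [246.3 172.7]
46 [243.3 163.6]
```

View pics/z6.png

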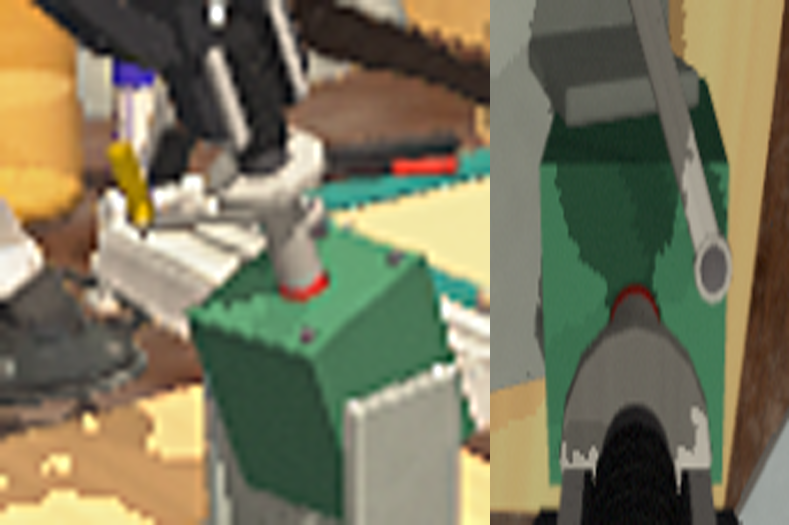

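The side crop shows the red band just emerging at the mouth, at about (303,285) in the crop, which matches a draw of about 43 mm. Another 3 mm puts the mouth at mid-band.

Call:
{"method": "apply_moves", "body": {
  "rows": [
    {"jaw": 1,"x": 0,"y": 0,"z": -0.001,"rx": 0,"ry": 0,"rz": 0},
    {"jaw": 1,"x": 0,"y": 0,"z": -0.001,"rx": 0,"ry": 0,"rz": 0},
    {"jaw": 1,"x": 0,"y": 0,"z": -0.001,"rx": 0,"ry": 0,"rz": 0},
    {"jaw": 1,"x": 0,"y": 0,"z": 0,"rx": 0,"ry": 0,"rz": 0},
    {"jaw": 1,"x": 0,"y": 0,"z": 0,"rx": 0,"ry": 0,"rz": 0},
    {"jaw": 1,"x": 0,"y": 0,"z": 0,"rx": 0,"ry": 0,"rz": 0},
    {"jaw": 1,"x": 0,"y": 0,"z": 0,"rx": 0,"ry": 0,"rz": 0},
    {"jaw": 1,"x": 0,"y": 0,"z": 0,"rx": 0,"ry": 0,"rz": 0}
  ]
}}

```text
time_s: 10.15
eef_pos: [0.438, -0.3707, 0.3515]
eef_rot: [1.842, 2.229, 0.391]
contact_force: [0.3, -0.4, -2.0]
gripper_width: 0.241
finger_force: 58.6
```

```bash
python3 chk.py; python3 - <<'E'
from h import *
a=save('side','s7');w=save('wrist','w7')
A=cv2.resize(a['img'][140:215,205:275],None,fx=7,fy=7,interpolation=cv2.INTER_CUBIC)
B=cv2.resize(w['img'][130:250,190:320],None,fx=2.3,fy=4.375,interpolation=cv2.INTER_CUBIC)
cv2.imwrite('pics/z7.png',np.hstack([A,B])[:,:,::-1])
E
```

```text
F [-0.4 -0.4  1.9] T [ 0.41 -0.07 -0.03] move mm [-0.62  0.13 45.66] rot [-0.02  0.03 -0.01] 0.24063491062371745 58.62869918346405
```

View pics/z7.png

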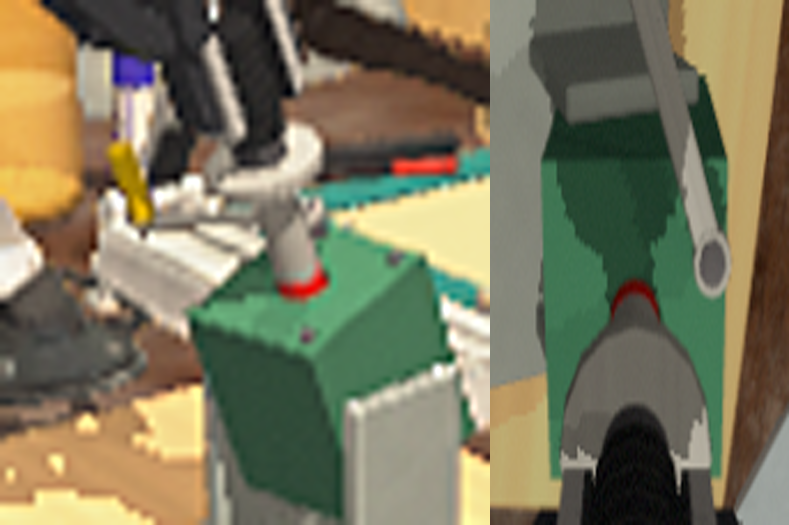

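The red band now shows about 5–6 mm above the mouth, at about (303,285) in the crop. That puts the mouth near mid-band, with the arm still and the forces small.

```bash
python3 -c "
from rig import *
print(sign_off())"
```

```text
the job is handed in; nothing more can be done
None
```

The retainer is swung about 60° aside, clear of the collar. The spindle was drawn about 46 mm along its bore, so the mouth lies mid-band, and it was still held motionless when I handed the job in at about 10 s.

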